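# Unlatch the contact grill and hold its lid open at 60 degrees

### The arm

A 6-joint arm with a two-finger parallel gripper is mounted at the origin on a cart in front of the work surface, level with it; the furniture and walls round the work are solid. World frame = base frame: x ahead of the robot, y to its left, z up, the work surface at z = 0. Lengths are in mm, angles in rad, forces in N, time in s.
With the tool pointing down it reaches from about 300 to 1000 mm from the base axis. Payload 5.1 kg.
Tool frame: the origin (TCP) lies on the centre line of the jaws, within the pads' length; the fingertips stand 14 mm ahead of it and the grasp point (between the pads) lies 5 mm behind it (env.tcp_to_tips is the distance from the TCP to the fingertips, in mm); z points along the fingers, y is the direction in which the jaws open and shut (so a half turn about z gives the same grasp; the last joint's range is limited). The gripper opens to 95 mm and grips with 3 to 60 N. Pads are 20 mm wide; open, the fingers measure 119 mm over their backs; the gripper's body (75 mm by 180 mm) begins 59 mm behind the grasp point.
Start: joints at [1.136, 0.124, 1.65, -0, 1.367, -0.083], TCP at [224.002, 610.17, 228.656] pointing down, gripper open.
Joint ranges: [-2.61, 2.61], [-1.02, 2.33], [0.03, 2.71], [-1.35, 4.49], [0.32, 2.68], [-2.91, 2.91]. Speed limits (rad/s): [2.57, 2.57, 3.14, 3.14, 3.14, 3.14].

### API

Orientations are given as a rotation vector (axis times angle).
In Python, from cell import monitor, viewer, env gives the robot as it stands.
- The arm moves only by the shell command python3 -m crank 'ROWS' [OPENING]. ROWS is JSON, a list of rows, each a list of 2 entries, a list of its own where there are three numbers: the shift along the world's x, y, z in mm, then the turn about the world's z in rad. A call has 1 to 10 rows; each row is the pose to reach, as a shift and turn from the pose measured when the call began; what a row does not reach only later rows make up. A row lasts 1/8 s, in which the tool goes at most 62.5 mm and 10.7 degrees, less where a joint would pass 70% of its speed; a pose out of reach is approached as far as the arm can. A call with a gripper value outside its range is refused whole. OPENING is the finger opening in mm, from 0 to 95.1, set as the call begins (- or left out, the last holds). The fingers move at their own pace and stop on an object; the grip force is fixed at half the most. Time passes only in rows, so rows that repeat a pose let the fingers close. It gives the time, the measured TCP pose, the force and the opening at its end, in the units of the state.
- monitor.observe(): the state, without advancing time (a new reading comes with each control period).
- viewer.read_camera(name): name is "scene" or "top" or "wrist"; returns a dict with "pixels" (384x512x3 uint8, red, green, blue), "vertical_fov" (degrees; the focal length in pixels is half the picture's height over the tangent of half this angle, whatever the lens; pixels are square), "cx", "cy" (the principal point, pixels), "pose" (4x4, takes a point from camera to world coordinates); the wrist camera has in their place "tool_from_camera" (4x4, takes a point from camera to tool coordinates, whose origin is the TCP and whose axes are the flange's). Camera axes: x right, y up, looking along -z (the intrinsics and any distortion apply to the point x, -y, -z); pixel columns grow to the right and rows downward; lengths in mm; the calibration is good to about 2 mm. The wrist camera is an equidistant fisheye: a pixel r from the principal point sees the ray r / f radians off the axis. A picture is of the moment at which its call begins: read the wrist's pose just before it. There is no depth.
- env.sign_off(): hands the job in, once; it reports no verdict.
The state is a dict: "time_s": time; "joints": joint angles; "dq": joint speeds; "effort": joint torques, N m; "tool_pos": TCP position; "tcp_rot": TCP orientation; "force": force on the tool from outside, world axes, zero at the start; "moment": the same for the moment, N m; "gripper_width": finger opening in mm.
Only numpy, scipy, OpenCV 4.12 (cv2) and the standard library are available. Lean on these libraries where they do the work, as an engineer would, in place of code of your own. Each camera call takes 0.05 s, during which the arm holds its last target.

### The job

I am about to lay a sandwich on the cold contact grill, but its lid is latched and drops shut unless someone holds it. Press the red release button fully down to its stop and let it come back up, then take the lid by its black bar handle and swing it up steadily, neither flinging it nor letting it drop, to 60 degrees from closed. Finish there, still holding the handle so that the lid stays at 60 degrees, and leave the tin, pepper mill, mug and plate beside the grill where they stand.

Things in the scene. Friction and masses are not known exactly. Their poses are not given: they have to be found in the camera images.
- grill: Contact grill (sandwich press), black, fixed to the worktop, base 320 (x) x 290 (y) mm. Origin on the worktop under the middle of the plates; x points from the front (steel ledge with button and handle) to the hinge at the back, y to its left, z up. Ledge: front edge x -192 mm, top z 50 mm. Closed lid: x -111 to 111, y -133 to 133, top z 98 mm. A fixed black dial stands left on the ledge.
- button_top (a point): Top centre of the red release button, a sprung plunger with a head 28 mm across, right on the front ledge (x -158, y -115, z 78 mm in the grill's frame when up). Press down 8 mm to a hard stop: 2 N at first, 6 N at the stop; it springs back. From 6 mm on the catch is clear and a sprung bumper lifts the lid by 4 to 5 degrees, where it rests unlatched, also once the button is up.
- release_button (a joint): Travel of the release button, m: 0 up, 0.008 fully down.
- grill_lid (a joint): Opening angle of the lid, rad: 0 closed and latched (reads up to 0.01), 1.047 at 60 degrees, 1.75 at its stop. Nearly frictionless hinge: the lid (0.85 kg, needs about 4 N upward at the handle) falls shut if let go.
- lid_hinge (a point): Middle of the lid's hinge axis at the back of the grill (x 106, y 0, z 80 mm in the grill's frame). The axis runs along the grill's y; the lid's front edge with the handle rises and moves back as it opens.
- lid_handle (a point): Black round bar handle, turning with the lid, 18 mm thick, 136 mm long along the grill's y, on two arms 60 mm either side of its middle. Origin: middle of the bar; lid closed: x -160, y 0, z 120 mm in the grill's frame (266 in front of, 40 above the hinge). 40 mm free between bar and lid, lid top 22 mm below the bar's axis, ledge 70 mm below. Bar end to button axis, sideways: 47 mm.
- tuna_tin: Bystander: low tin, 86 mm across and 40 mm high, right of the grill; origin under its centre.
- pepper_mill: Bystander: dark wooden pepper mill, 58 mm across and 170 mm high, right of the grill; origin under its centre.
- mug: Bystander: white spotted mug, 78 mm across, 114 mm with its handle, 93 mm high, left of the grill; origin under its centre.
- plate: Bystander: white plate, 150 mm across and 18 mm high, left of the grill; origin under its centre.

How it is judged:
By the outcome, as a careful person would: the job done as asked, in the order asked, and still so for the second after the job is handed in, while the arm keeps its last pose, push and grip.
It also fails if it takes over 56 s, if anything falls off the work surface, if the arm or the gripper's body presses on something with over 40 N, if the wrist force passes 120 N, or if a joint passes its speed limit or range.

## Working session

There is one attempt and no reset: what is moved stays moved. The work goes in short steps, Python scripts to look and compute and a shell command to move; the robot and the scene stay as the last step left them, time stands still between calls to the robot, and variables do not carry over. Pictures are saved under pics/ and viewed, and the job is handed in when it is done.

```bash
ls; mkdir -p pics; python3 - <<'E'
from cell import monitor, viewer, env
import cv2
s=monitor.observe();print(s)
for n in ("scene","top","wrist"):
    c=viewer.read_camera(n)
    cv2.imwrite(f"pics/{n}0.png",c["pixels"][:,:,::-1])
    print({k:v for k,v in c.items() if k!="pixels"})
E
```

```text
pics
{'time_s': 0.0, 'joints': array([ 1.13642547e+00,  1.24490905e-01,  1.65164856e+00,  1.46441340e-06,
        1.36748984e+00, -8.26168085e-02]), 'dq': array([ 0.00058431,  0.00127918,  0.00110853, -0.00090344, -0.00064027,
        0.00132177]), 'effort': array([ 2.18630244e-03, -4.17608535e+01, -3.59932673e+01,  7.74751324e-02,
        4.91289818e-02, -1.73472968e-04]), 'tool_pos': array([223.73701493, 609.63837606, 227.4112446 ]), 'tcp_rot': array([-5.49598667e-01, -3.09261323e+00,  3.09177966e-03]), 'force': array([-0.70562811, -0.08950808,  0.84792677]), 'moment': array([0.01293827, 0.03699495, 0.00087086]), 'gripper_width': 95.124347474238}
{'vertical_fov': 54.436040030745275, 'cx': 256.8130282681254, 'cy': 188.6796791627002, 'pose': array([[ 7.41715490e-01,  3.94712458e-01, -5.42273185e-01,
         7.67862799e+01],
       [-6.70507138e-01,  4.56470839e-01, -5.84854299e-01,
        -6.40343950e+02],
       [ 1.66826181e-02,  7.97393534e-01,  6.03229012e-01,
         6.80517225e+02],
       [ 0.00000000e+00,  0.00000000e+00,  0.00000000e+00,
         1.00000000e+00]])}
{'vert
[... 180 characters left out ...]
 [-9.98744187e-01, -4.86832545e-02,  1.18317050e-02,
        -8.04687211e+01],
       [ 1.69404228e-03,  2.03209652e-01,  9.79133784e-01,
         1.13043351e+03],
       [ 0.00000000e+00,  0.00000000e+00,  0.00000000e+00,
         1.00000000e+00]])}
{'vertical_fov': 65.70646984690485, 'cx': 257.88530676940604, 'cy': 193.44679881754033, 'tool_from_camera': array([[-3.18323349e-04,  9.71468504e-01,  2.37168389e-01,
         6.55369641e+01],
       [ 9.99999915e-01,  2.47124068e-04,  3.29934667e-04,
         1.42016635e-01],
       [ 2.61911120e-04,  2.37168474e-01, -9.71468500e-01,
        -1.56182204e+02],
       [ 0.00000000e+00,  0.00000000e+00,  0.00000000e+00,
         1.00000000e+00]])}
```

View pics/scene0.png

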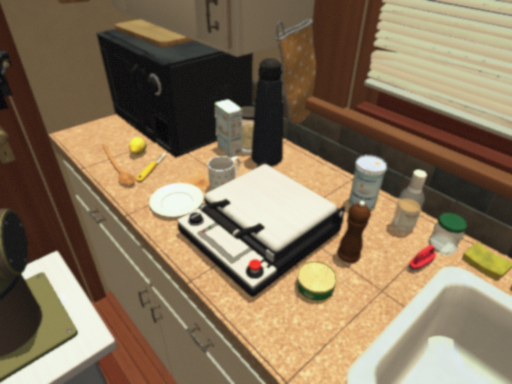

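View pics/top0.png

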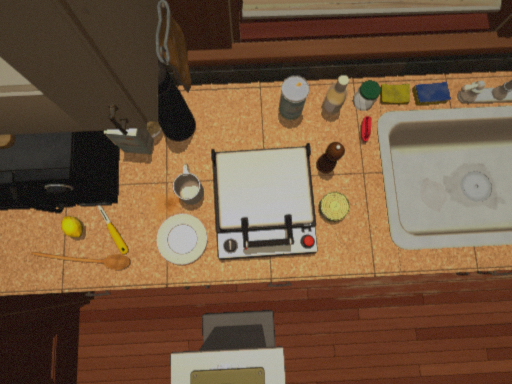

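View pics/wrist0.png

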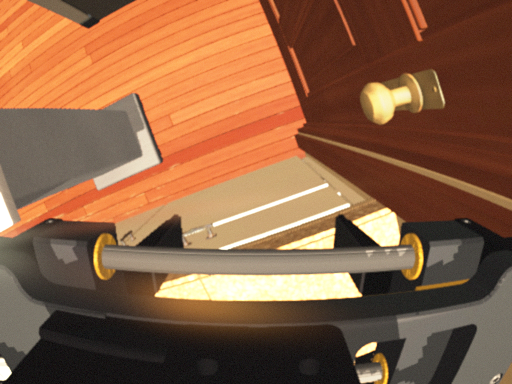

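The scene view shows the red button at about (256,267), the handle bar at (225,235), the tin at (316,282) and the mill at (354,232). The top view shows the button at (308,241), the bar at (267,244), and the grill square to the robot. Next I'll zoom in and measure.

```bash
cat > h.py <<'E'
import numpy as np, cv2
def ray(c,uv):
    f=c["pixels"].shape[0]/2/np.tan(np.radians(c["vertical_fov"])/2)
    d=np.array([(uv[0]-c["cx"])/f,-(uv[1]-c["cy"])/f,-1.0]); P=c["pose"]
    d=P[:3,:3]@d; return P[:3,3],d/np.linalg.norm(d)
def plane(c,uv,z):
    o,d=ray(c,uv); return o+d*(z-o[2])/d[2]
def tri(rs):
    A=sum(np.eye(3)-np.outer(d,d) for o,d in rs); b=sum((np.eye(3)-np.outer(d,d))@o for o,d in rs)
    p=np.linalg.solve(A,b); return p,[np.linalg.norm((np.eye(3)-np.outer(d,d))@(p-o)) for o,d in rs]
def red(c):
    h=cv2.cvtColor(c["pixels"],cv2.COLOR_RGB2HSV)
    return (((h[...,0]<6)|(h[...,0]>174))&(h[...,1]>190)&(h[...,2]>120)).astype(np.uint8)
E
python3 - <<'E'
from cell import viewer
from h import *
C={n:viewer.read_camera(n) for n in ("scene","top")}
np.save("c0.npy",C,allow_pickle=True)
for n,(x0,y0,x1,y1) in {"scene":(170,160,350,310),"top":(200,130,360,270)}.items():
    cv2.imwrite(f"pics/{n}z.png",cv2.resize(C[n]["pixels"][y0:y1,x0:x1,::-1],None,fx=4,fy=4,interpolation=cv2.INTER_CUBIC))
    k,l,st,ce=cv2.connectedComponentsWithStats(red(C[n]))
    for i in range(1,k):
        if st[i,4]>15: print(n,st[i],ce[i])
E
```

```text
scene [411 247  22  21 190] [422.59473684 257.61052632]
scene [250 261  10   9  75] [254.62666667 264.8       ]
top [362 117   9  24 140] [365.8 127.7]
top [304 236   9  10  68] [308.17647059 240.60294118]
```

View pics/scenez.png

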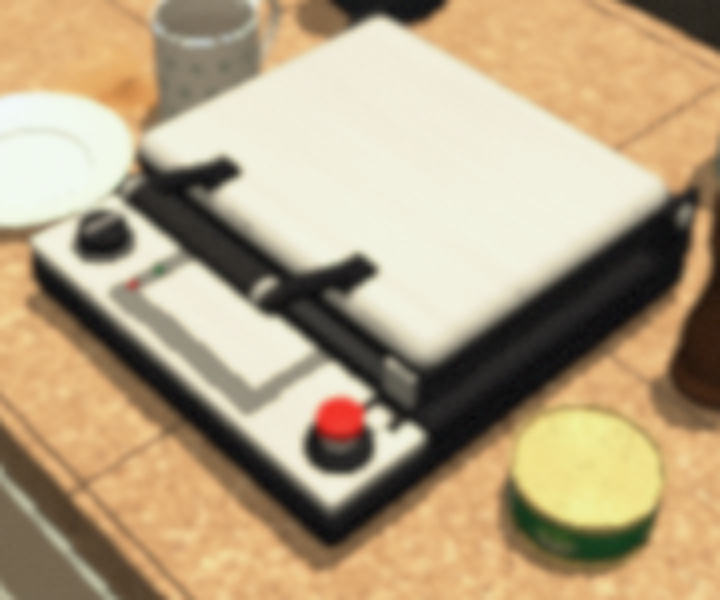

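View pics/topz.png

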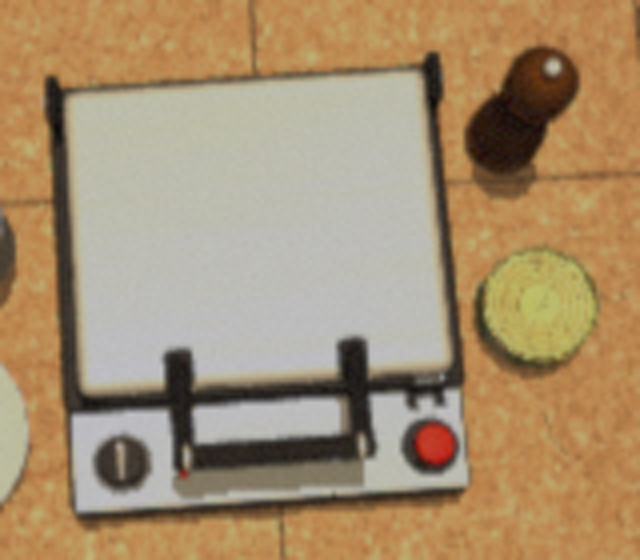

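The scene zoom shows the red head at (340,418), with the bar ends at (130,188) and (265,290). The top zoom shows the bar from (190,455) to (362,443), the ledge's front edge from (80,510) to (466,484), and the lid's back edge running the same way. I'll compute the grill frame from these.

```bash
python3 - <<'E'
from h import *
C=np.load("c0.npy",allow_pickle=True).item(); T=C["top"];S=C["scene"]
t=lambda x,y:(200+(x+.5)/4-.5,130+(y+.5)/4-.5)
s=lambda x,y:(170+(x+.5)/4-.5,160+(y+.5)/4-.5)
b,e=tri([ray(T,(308.2,240.6)),ray(S,(254.6,264.4))]);print("button tri",b,e)
print("button planes z75",plane(T,(308.2,240.6),76),plane(S,(254.6,264.5),76))
bl,e1=tri([ray(T,t(186,457)),ray(S,s(130,188))]);br,e2=tri([ray(T,t(364,443)),ray(S,s(265,290))])
print("bar tri",bl,br,e1,e2)
pl,pr=plane(T,t(190,455),120),plane(T,t(362,443),120);print("bar top",pl,pr,(pl+pr)/2,np.linalg.norm(pl-pr))
fl,fr=plane(T,t(80,510),50),plane(T,t(466,484),50);print("front",fl,fr,np.linalg.norm(fl-fr))
ll,lr=plane(T,t(62,92),98),plane(T,t(425,70),98);print("lidback",ll,lr)
for d in (pl-pr,fl-fr,ll-lr,bl-br): print("yaw deg",np.degrees(np.arctan2(-d[0],d[1])))
print("scene ledge front",plane(S,s(33,240),50),plane(S,s(332,515),50))
for n,p,z in(("tin",t(541,306),40),("mill",t(498,140),30)):print(n,plane(T,p,z))
E
```

```text
button tri [ 442.22605374 -243.06252101   68.5741134 ] [np.float64(0.8121642316817673), np.float64(0.8121642316818349)]
button planes z75 [ 440.98959656 -241.47110221   76.        ] [ 438.34093554 -248.44860488   76.        ]
bar tri [436.41412206 -68.33028534 123.01426306] [ 439.69717619 -186.98061222  125.19045458] [np.float64(0.7514792931157207), np.float64(0.7514792931157054)] [np.float64(0.6388650533574474), np.float64(0.6388650533573956)]
bar top [438.48704915 -71.38783895 120.        ] [ 440.71127743 -186.54088182  120.        ] [ 439.59916329 -128.96436039  120.        ] 115.17452181649251
front [408.99186474   8.83014797  50.        ] [ 413.50821015 -265.67367692   50.        ] 274.5409755523472
lidback [702.97526603   8.19043707  98.        ] [ 706.58136314 -252.85662421   98.        ]
yaw deg 1.1065538985529202
yaw deg 0.9425886352026568
yaw deg 0.7914320243006803
yaw deg 1.5849695992265513
scene ledge front [407.30264648   5.11175555  50.        ] [ 407.76493289 -276.98002194   50.        ]
tin [ 540.38622393 -333.36221459   40.        ]
mill [ 670.98753792 -315.15297775   30.        ]
```

Grill yaw is about +1°, the bar's middle is at (440,-129,~121) and the button at (442.5,-243.5,78). Both agree with the given geometry. I'm moving over the button with the jaws shut and turned along the grill's x.

```bash
python3 -m crank '[[[8,-30,0],-0.1],[[20,-80,0],-0.25],[[34,-135,0],-0.4],[[48,-190,0],-0.55],[[62,-245,0],-0.7],[[76,-300,0],-0.85],[[90,-355,0],-1.0],[[104,-410,0],-1.1],[[118,-460,0],-1.2],[[125,-490,0],-1.2]]' 0
```

```text
time_s: 1.5
tool_pos: [349.1, 117.9, 228.2]
tcp_rot: [2.203, 2.239, 0.0]
force: [0.1, -0.3, 0.3]
gripper_width: 2.0
```

```bash
python3 -m crank '[[[12,-45,0],0],[[25,-100,0],0],[[39,-155,0],0],[[54,-210,0],0],[[68,-265,0],0],[[81,-315,0],0],[[90,-348,-30],0],[[93.5,-361.5,-70],0],[[93.5,-361.5,-83],0],[[93.5,-361.5,-83],0]]'
python3 - <<'E'
from cell import monitor, viewer
from h import *
print(monitor.observe()["tool_pos"])
for n in("scene","wrist"):
    c=viewer.read_camera(n)
    im=c["pixels"][...,::-1]
    cv2.imwrite(f"pics/{n}1.png",cv2.resize(im[150:330,160:360],None,fx=3,fy=3) if n=="scene" else im)
E
```

```text
time_s: 2.75
tool_pos: [442.0, -242.7, 144.5]
tcp_rot: [-2.201, -2.238, 0.0]
force: [-0.3, 0.3, 0.7]
gripper_width: 0.7
[ 442.00496888 -242.7203676   144.46333757]
```

View pics/scene1.png

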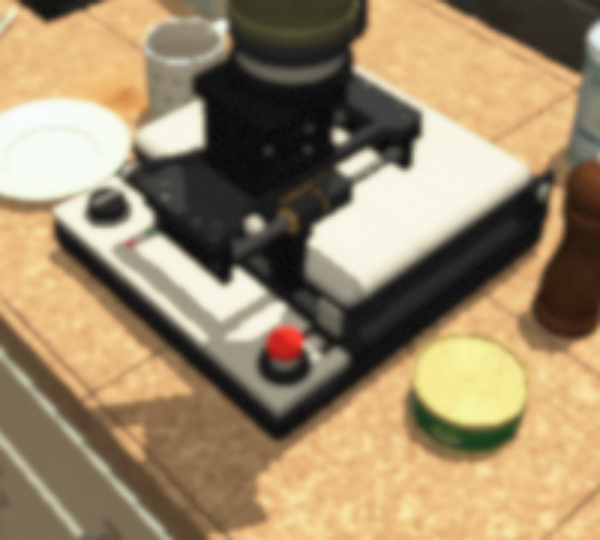

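View pics/wrist1.png

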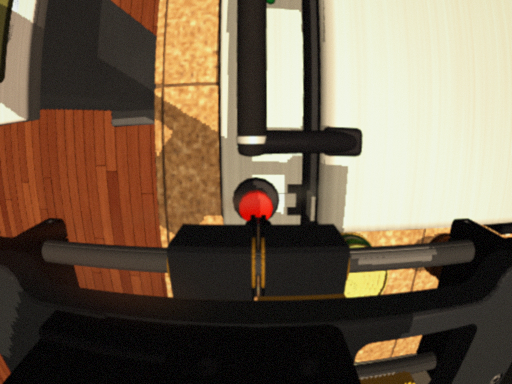

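The wrist view shows the red button at (257,207), right under the jaw line, and the bar's end cap at (252,143). I'll cast these wrist rays as a cross-check.

```bash
cat >> h.py <<'E'
from scipy.spatial.transform import Rotation as Ro
def wray(c,s,uv):
    f=c["pixels"].shape[0]/2/np.tan(np.radians(c["vertical_fov"])/2)
    v=np.array([uv[0]-c["cx"],-(uv[1]-c["cy"])]);r=np.linalg.norm(v);th=r/f
    d=np.array([*(v/r*np.sin(th)),-np.cos(th)]);M=c["tool_from_camera"];R=Ro.from_rotvec(s["tcp_rot"]).as_matrix()
    return s["tool_pos"]+R@M[:3,3],R@M[:3,:3]@d
def wplane(c,s,uv,z):
    o,d=wray(c,s,uv);return o+d*(z-o[2])/d[2]
E
python3 - <<'E'
from cell import monitor, viewer
from h import *
s=monitor.observe();c=viewer.read_camera("wrist")
k,l,st,ce=cv2.connectedComponentsWithStats(red(c))
for i in range(1,k):
    if st[i,4]>100: print(st[i],ce[i],wplane(c,s,(st[i,0]+st[i,2]/2,st[i,1]+14),78))
print("width",wplane(c,s,(240,204),78),wplane(c,s,(272,204),78))
print("barend",wplane(c,s,(252,146),120),"bar",wplane(c,s,(251,60),120),wplane(c,s,(252,120),120))
np.save("w1.npy",c["pixels"])
E
```

```text
[238 191  34  30 766] [254.47258486 204.75979112] [ 441.81528687 -241.72200492   78.        ]
width [ 429.99909505 -241.10519347   78.        ] [ 455.17505036 -240.69401192   78.        ]
barend [ 439.52933553 -192.05767515  120.        ] bar [ 438.0589851  -138.56766875  120.        ] [ 439.29230676 -176.03053514  120.        ]
```

```bash
python3 -m crank '[[[0.5,-0.8,-20],0],[[0.5,-0.8,-40],0],[[0.5,-0.8,-48],0],[[0.5,-0.8,-51],0],[[0.5,-0.8,-54],0],[[0.5,-0.8,-56],0]]'
```

```text
time_s: 3.65
tool_pos: [444.5, -244.6, 91.8]
tcp_rot: [2.199, 2.237, 0.001]
force: [0.4, -0.2, 3.1]
gripper_width: 0.8
```

```bash
python3 -m crank '[[[-1,0.5,-2],0],[[-1,0.5,-4],0],[[-1,0.5,-6],0],[[-1,0.5,-7],0],[[-1,0.5,-8],0],[[-1,0.5,-8],0]]'; python3 -m crank '[[[0,0,-1],0],[[0,0,-2],0],[[0,0,-2],0]]'
```

```text
time_s: 4.4
tool_pos: [444.2, -244.5, 84.6]
tcp_rot: [2.198, 2.236, 0.002]
force: [1.4, 0.3, 5.1]
gripper_width: 0.7
time_s: 4.78
tool_pos: [444.4, -244.7, 83.8]
tcp_rot: [2.198, 2.236, 0.002]
force: [-2.3, 1.9, 9.2]
gripper_width: 0.5
```

```bash
python3 -m crank '[[[0,0,-1.5],0],[[0,0,-3],0],[[0,0,-3],0]]'; python3 - <<'E'
from cell import viewer
import cv2
c=viewer.read_camera("scene");cv2.imwrite("pics/scene2.png",cv2.resize(c["pixels"][150:330,160:360,::-1],None,fx=3,fy=3))
E
```

```text
time_s: 5.15
tool_pos: [444.6, -244.8, 83.5]
tcp_rot: [2.198, 2.237, 0.002]
force: [-5.4, 4.6, 19.2]
gripper_width: 0.1
```

View pics/scene2.png

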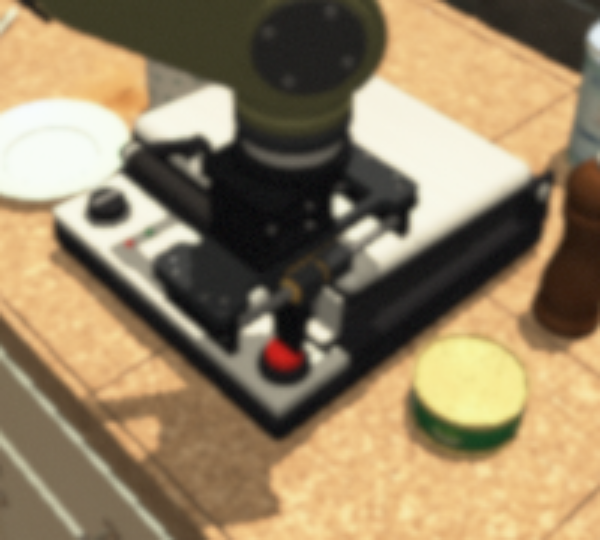

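The button bottomed out: 19 N with no further travel, at tip z 69.5. The picture shows the head pushed down and the lid popped up. I'm lifting off straight up and looking again.

```bash
python3 -m crank '[[[0,0,6],0],[[0,0,20],0],[[0,0,60],0],[[0,0,110],0],[[0,0,160],0],[[-1,30,175],0],[[-2,80,175],0],[[-3,115,175],0],[[-3,115,175],0]]' 45
python3 - <<'E'
from cell import monitor, viewer
from h import *
s=monitor.observe();print(s["tool_pos"],s["gripper_width"])
for n in("scene","top","wrist"):
    c=viewer.read_camera(n);im=c["pixels"][...,::-1]
    np.save(f"{n}3.npy",c,allow_pickle=True)
    if n=="scene":im=cv2.resize(im[150:330,160:360],None,fx=3,fy=3)
    if n=="top":im=cv2.resize(im[130:270,200:360],None,fx=4,fy=4)
    cv2.imwrite(f"pics/{n}3.png",im)
np.save("s3.npy",s,allow_pickle=True)
E
```

```text
time_s: 6.32
tool_pos: [440.9, -128.1, 258.0]
tcp_rot: [2.196, 2.241, 0.0]
force: [-0.7, -0.4, 0.2]
gripper_width: 44.8
[ 440.85538953 -128.10281495  258.00001044] 44.82894063642343
```

View pics/scene3.png

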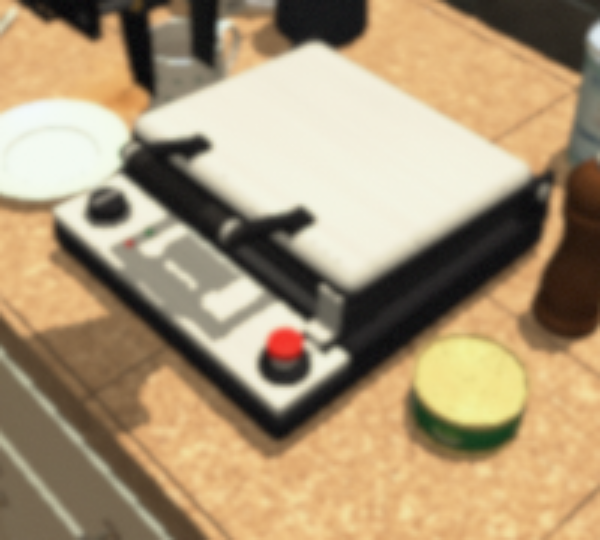

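View pics/top3.png

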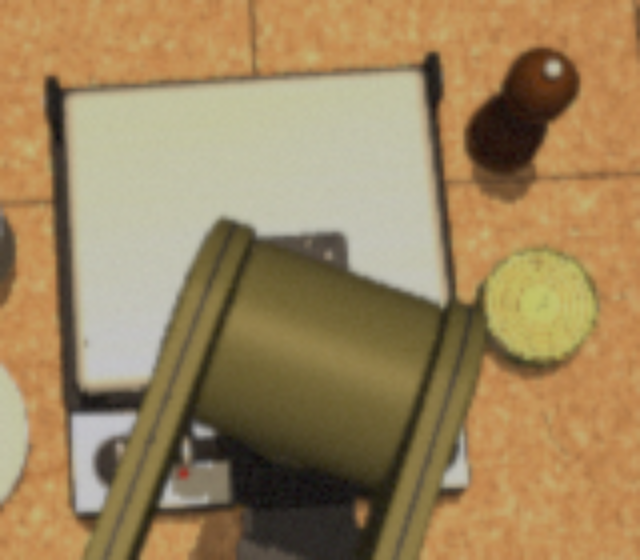

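View pics/wrist3.png

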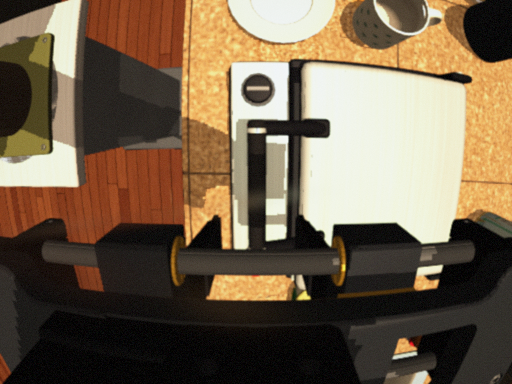

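The scene view shows the button up again and the lid ajar, with bar end caps at about (128,150) and (231,228) in the zoom. The wrist view shows the bar along column ~257 and its left end at row ~124, midway between the open fingers.

```bash
python3 - <<'E'
from h import *
c=np.load("wrist3.npy",allow_pickle=True).item();s=np.load("s3.npy",allow_pickle=True).item();S=np.load("scene3.npy",allow_pickle=True).item()
g=cv2.cvtColor(c["pixels"],cv2.COLOR_RGB2GRAY)
for r in(150,180,205): print(r,[int(v) for v in g[r,240:275]])
for z in(120,141):
    print(z,[wplane(c,s,(u,r),z).round(1) for u,r in((257,180),(258,205),(248,180),(266,180),(258,122))])
q=lambda x,y:(160+(x+.5)/3-.5,150+(y+.5)/3-.5)
# triangulate end caps scene + wrist
print(tri([ray(S,q(128,150)),wray(c,s,(257,124))]))
E
```

```text
150 [160, 163, 162, 164, 163, 161, 140, 88, 36, 21, 29, 27, 31, 36, 36, 32, 33, 39, 33, 36, 37, 32, 37, 31, 18, 49, 103, 149, 159, 161, 158, 162, 156, 167, 163]
180 [160, 165, 163, 160, 160, 161, 153, 108, 41, 19, 10, 20, 22, 22, 19, 23, 22, 20, 16, 20, 21, 20, 15, 18, 15, 50, 125, 158, 160, 157, 156, 160, 156, 163, 167]
205 [151, 154, 158, 155, 151, 155, 140, 110, 67, 54, 51, 50, 48, 52, 52, 52, 49, 47, 50, 45, 48, 44, 47, 42, 40, 101, 203, 237, 238, 240, 239, 238, 240, 241, 240]
120 [array([ 440.9, -120.3,  120. ]), array([ 442.4, -146.5,  120. ]), array([ 431.8, -120.5,  120. ]), array([ 449.9, -120.1,  120. ]), array([440.7, -62.2, 120. ])]
141 [array([ 440.8, -116.1,  141. ]), array([ 442.2, -140.4,  141. ]), array([ 432.4, -116.3,  141. ]), array([ 449.2, -116. ,  141. ]), array([440.6, -62.1, 141. ])]
(array([440.03060285, -64.19535285, 139.08704057]), [np.float64(0.3303619197097354), np.float64(0.3303619197096971)])
```

```bash
python3 -m crank '[[[0,-2,-30],0],[[0,-2,-65],0],[[0,-2,-95],0],[[0,-2,-112],0],[[0,-2,-120],0],[[0,-2,-123],0],[[0,-2,-123],0]]'; python3 -m crank '[[[0,0,0],0],[[0,0,0],0],[[0,0,0],0],[[0,0,0],0],[[0,0,0],0]]' 0
python3 - <<'E'
from cell import viewer
import cv2
c=viewer.read_camera("scene");cv2.imwrite("pics/scene4.png",cv2.resize(c["pixels"][150:330,160:360,::-1],None,fx=3,fy=3))
c=viewer.read_camera("wrist");cv2.imwrite("pics/wrist4.png",c["pixels"][...,::-1])
E
```

```text
time_s: 7.35
tool_pos: [441.8, -132.5, 136.0]
tcp_rot: [2.198, 2.236, 0.001]
force: [0.1, 0.2, -0.2]
gripper_width: 45.0
time_s: 7.98
tool_pos: [440.2, -132.6, 135.7]
tcp_rot: [2.2, 2.239, -0.004]
force: [-5.4, -0.8, 2.9]
gripper_width: 17.4
```

View pics/scene4.png

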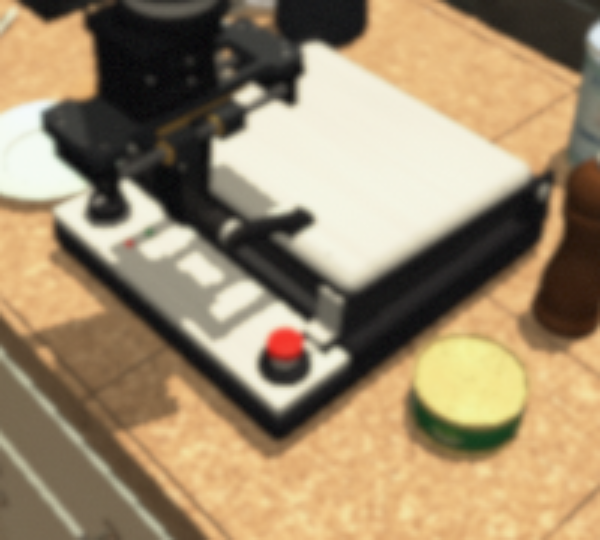

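View pics/wrist4.png

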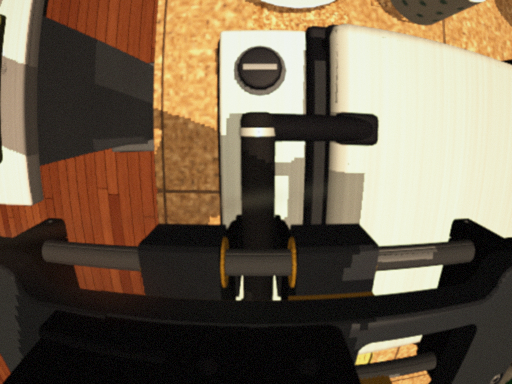

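The bar is gripped at 17.4 mm width. I'm computing arc shifts from the hinge geometry.

```bash
cat > arc.py <<'E'
import numpy as np
from cell import monitor
s=monitor.observe();p=s["tool_pos"];L=np.hypot(266,40);hx,hz=702.3,80
bz=p[2]+5;phi=np.arctan2(bz-hz,hx-p[0]);th=np.degrees(phi)-8.55
print("t",s["time_s"],"tcp",p.round(1),"theta xz %.2f"%th,"by z %.2f"%(np.degrees(np.arcsin((bz-hz)/L))-8.55),"R %.1f"%np.hypot(bz-hz,hx-p[0]),"F",s["force"].round(1),"w",s["gripper_width"])
st=np.minimum(np.r_[0.5,1.4,2.5,3.7,4.9,6.1,7.3,8.5,9.6,10.5],60-th)
for d in st:
    f=np.radians(8.55+th+d);t=np.array([hx-L*np.cos(f),hz+L*np.sin(f)])-[p[0],bz]
    print(round(d,1),t.round(1),round(t[0]*.0175,1))
E
python3 arc.py
```

```text
t 8.075 tcp [ 440.2 -132.6  135.7] theta xz 4.49 by z 4.49 R 269.0 F [-5.8 -1.   2.6] w 16.967411187060222
0.5 [0.6 2.3] 0.0
1.4 [1.6 6.4] 0.0
2.5 [ 2.9 11.4] 0.1
3.7 [ 4.5 16.8] 0.1
4.9 [ 6.2 22.2] 0.1
6.1 [ 8.  27.5] 0.1
7.3 [ 9.9 32.8] 0.2
8.5 [11.9 38.1] 0.2
9.6 [13.8 42.8] 0.2
10.5 [15.5 46.7] 0.3
```

```bash
python3 -m crank '[[[0.6,0,2.3],0],[[1.6,0,6.4],0],[[2.9,0,11.4],0],[[4.5,0,16.8],0],[[6.2,0,22.2],0],[[8,0,27.5],0],[[9.9,0,32.8],0],[[11.9,0,38.1],0],[[13.8,0,42.8],0],[[15.5,0.3,46.7],0]]'; python3 arc.py
```

```text
time_s: 9.32
tool_pos: [454.8, -132.3, 182.6]
tcp_rot: [2.201, 2.241, -0.008]
force: [-5.7, -2.7, -2.3]
gripper_width: 17.2
t 9.325 tcp [ 454.8 -132.3  182.6] theta xz 14.94 by z 15.02 R 269.9 F [-5.7 -2.7 -2.3] w 17.21191344704583
0.5 [1.8 1.8] 0.0
1.4 [3.5 5.6] 0.1
2.5 [ 5.8 10.3] 0.1
3.7 [ 8.3 15.3] 0.1
4.9 [10.9 20.3] 0.2
6.1 [13.6 25.2] 0.2
7.3 [16.5 30.1] 0.3
8.5 [19.4 34.9] 0.3
9.6 [22.2 39.3] 0.4
10.5 [24.5 42.8] 0.4
```

```bash
python3 -m crank '[[[1.2,0,1.8],0],[[3.2,0,5.6],0],[[5.6,0,10.3],0],[[8.1,0,15.3],0],[[10.8,0.2,20.3],0],[[13.6,0.2,25.2],0],[[16.5,0.3,30.1],0],[[19.4,0.3,34.9],0],[[22.2,0.4,39.3],0],[[24.5,0.4,42.8],0]]'; python3 arc.py
python3 - <<'E'
from cell import viewer
import cv2
c=viewer.read_camera("scene");cv2.imwrite("pics/scene5.png",cv2.resize(c["pixels"][100:330,130:360,::-1],None,fx=2.5,fy=2.5))
E
```

```text
time_s: 10.58
tool_pos: [477.1, -131.9, 226.3]
tcp_rot: [-2.199, -2.238, 0.015]
force: [-13.8, -0.6, 3.1]
gripper_width: 17.0
t 10.575 tcp [ 477.1 -131.9  226.3] theta xz 25.34 by z 25.67 R 271.3 F [-13.8  -0.6   3.1] w 17.042083724616738
0.5 [3.2 0.7] 0.1
1.4 [5.6 4.1] 0.1
2.5 [8.7 8.3] 0.2
3.7 [12.1 12.8] 0.2
4.9 [15.5 17.2] 0.3
6.1 [19.1 21.6] 0.3
7.3 [22.8 25.9] 0.4
8.5 [26.5 30.1] 0.5
9.6 [30.1 33.9] 0.5
10.5 [33.  36.9] 0.6
```

View pics/scene5.png

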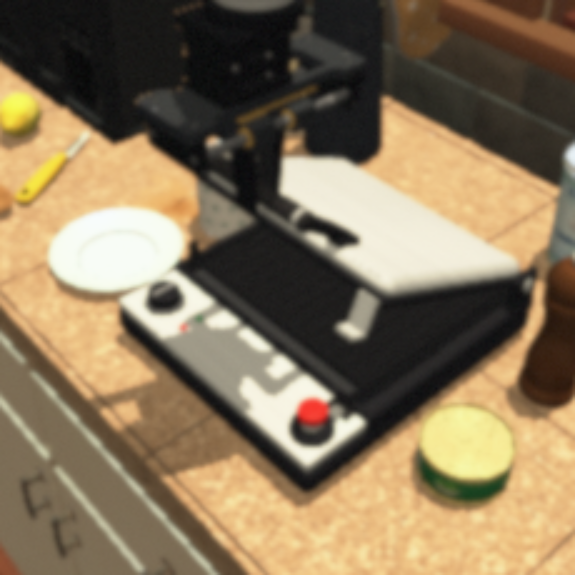

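The lid follows the gripper. There's about 13 N radially outward, so my hinge centre is a few mm off. I'll refit the centre from the points tracked so far.

```bash
python3 - <<'E'
import numpy as np
from scipy.optimize import least_squares
P=np.array([[440.2,135.7],[454.8,182.6],[477.1,226.3]])
f=lambda c:np.hypot(*(P-c).T)-269
r=least_squares(f,[702,75]);print(r.x,r.fun)
d=r.x-P;print(np.degrees(np.arctan2(-d[:,1],d[:,0]))-8.55)
E
```

```text
[703.72576727  81.18399904] [ 0.10560079 -0.20780729  0.10572667]
[ 3.13799903 13.61670105 24.08278423]
```

```bash
cat > lid.py <<'E'
from h import *
C=np.load("c0.npy",allow_pickle=True).item()["scene"]
def yp(uv,y0=-126.1-133,x0=599.6):
    o,d=ray(C,uv);n=np.array([-0.0175,1,0]);q=np.array([x0+.0175*133,y0,0]);return (o+d*((q-o)@n)/(d@n)).round(1)
E
python3 - <<'E'
from lid import *
from cell import viewer
a=[yp((170+x/4,160+y/4)) for x,y in((435,362),(665,190))]
b=[yp((130+x/2.5,100+y/2.5)) for x,y in((391,291),(525,270))]
for p in(a,b):
    d=p[1]-p[0];print(p,np.degrees(np.arctan2(-d[2],d[0])))
im=viewer.read_camera("scene")["pixels"][...,::-1]
cv2.imwrite("pics/s6.png",cv2.resize(im[150:240,220:360],None,fx=5.5,fy=5.5,interpolation=cv2.INTER_CUBIC))
o=C["pixels"][...,::-1];cv2.imwrite("pics/s0z.png",cv2.resize(o[170:270,220:360],None,fx=5.5,fy=5.5,interpolation=cv2.INTER_CUBIC))
E
```

```text
[array([ 497.1, -260.9,   87.6]), array([ 698.2, -257.4,   95.9])] -2.363427229869542
[array([ 512.9, -260.7,  176.3]), array([ 716.2, -257.1,   84.2])] 24.371718964957434
```

View pics/s6.png

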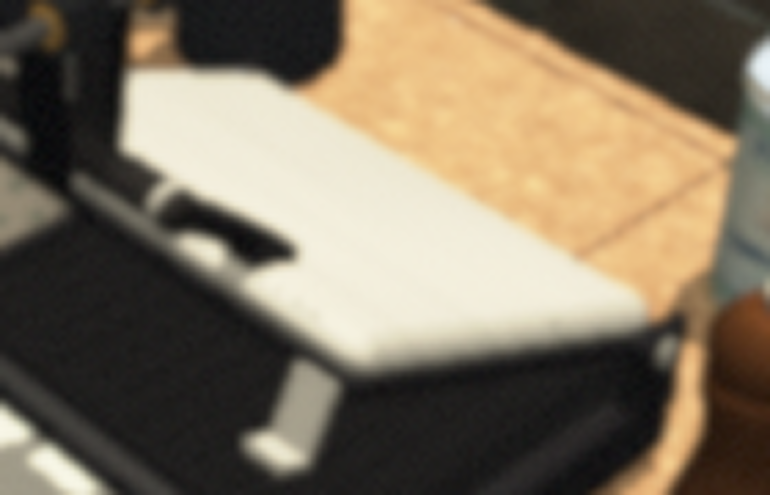

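View pics/s0z.png

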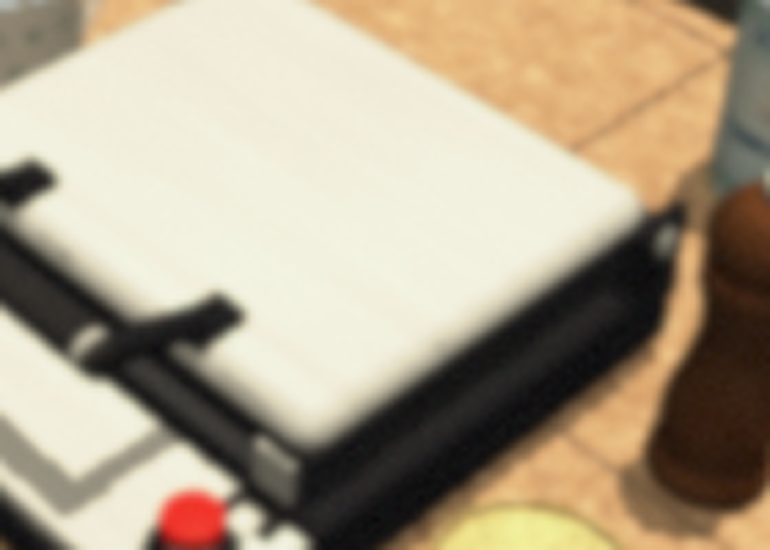

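```bash
sed -i 's/hx,hz=702.3,80/hx,hz=703.0,84/' arc.py; sed -i 's/^st=.*/st=np.minimum(np.r_[0.5,1.4,2.5,3.7,4.9,6.1,7.3,8.5,9.6,10.5],62-th)/' arc.py; python3 arc.py
```

```text
t 10.675 tcp [ 477.4 -131.9  226.7] theta xz 24.67 by z 24.77 R 269.7 F [-13.2  -0.2   3.6] w 17.619866917770914
0.5 [1.9 1.6] 0.0
1.4 [4.3 5.1] 0.1
2.5 [7.2 9.3] 0.1
3.7 [10.6 13.8] 0.2
4.9 [14.  18.3] 0.2
6.1 [17.5 22.7] 0.3
7.3 [21.1 27. ] 0.4
8.5 [24.8 31.3] 0.4
9.6 [28.3 35.1] 0.5
10.5 [31.2 38.2] 0.5
```

```bash
python3 -m crank '[[[1.4,0,1.7],0],[[4,0,5.1],0],[[7,0,9.3],0],[[10.3,0.2,13.8],0],[[13.7,0.2,18.3],0],[[17.2,0.3,22.7],0],[[20.8,0.3,27],0],[[24.5,0.4,31.3],0],[[28,0.5,35.1],0],[[31,0.5,38.2],0]]'; python3 arc.py
```

```text
time_s: 11.92
tool_pos: [507.6, -131.3, 266.7]
tcp_rot: [-2.198, -2.237, 0.017]
force: [-9.4, -0.5, 4.9]
gripper_width: 17.1
t 11.925 tcp [ 507.6 -131.3  266.7] theta xz 35.30 by z 35.69 R 270.9 F [-9.4 -0.5  4.9] w 17.143188528498055
0.5 [3.  0.4] 0.1
1.4 [6.  3.4] 0.1
2.5 [9.7 7. ] 0.2
3.7 [13.8 10.8] 0.2
4.9 [18.  14.6] 0.3
6.1 [22.3 18.2] 0.4
7.3 [26.6 21.8] 0.5
8.5 [31.1 25.3] 0.5
9.6 [35.2 28.4] 0.6
10.5 [38.6 30.9] 0.7
```

```bash
python3 -m crank '[[[1.5,0,1.4],0],[[4.3,0,4.5],0],[[8,0,8.2],0],[[12.1,0.2,12],0],[[16.3,0.3,15.8],0],[[20.6,0.4,19.4],0],[[25,0.5,23],0],[[29.5,0.5,26.4],0],[[33.6,0.6,29.5],0],[[37,0.7,32],0]]'; python3 arc.py
python3 - <<'E'
import numpy as np
from scipy.optimize import least_squares
from cell import monitor
P=np.array([[440.2,135.7],[454.8,182.6],[477.1,226.3],[507.6,266.7],monitor.observe()["tool_pos"][[0,2]]])
f=lambda c:np.hypot(*(P-c).T)-269
r=least_squares(f,[702,75]);print(r.x,r.fun)
d=r.x-P;print(np.degrees(np.arctan2(-d[:,1],d[:,0]))-8.55)
E
```

```text
time_s: 13.18
tool_pos: [544.7, -130.6, 300.8]
tcp_rot: [-2.198, -2.237, 0.017]
force: [-7.2, -0.4, 3.9]
gripper_width: 17.3
t 13.175 tcp [ 544.7 -130.6  300.8] theta xz 45.92 by z 46.98 R 272.5 F [-7.2 -0.4  3.9] w 17.284480838776673
0.5 [ 3.9 -1.5] 0.1
1.4 [7.4 0.9] 0.1
2.5 [11.7  3.8] 0.2
3.7 [16.5  6.8] 0.3
4.9 [21.3  9.7] 0.4
6.1 [26.2 12.5] 0.5
7.3 [31.1 15.2] 0.5
8.5 [36.1 17.9] 0.6
9.6 [40.7 20.2] 0.7
10.5 [44.5 22. ] 0.8
[704.74634828  83.95566078] [ 0.55935716 -0.29219833 -0.51392812 -0.1837502   0.49385211]
[ 2.51713015 12.98726846 23.4672132  34.27890347 45.00750442]
```

```bash
python3 - <<'E'
from cell import viewer
from h import *
c=viewer.read_camera("scene");np.save("scene7.npy",c,allow_pickle=True)
cv2.imwrite("pics/scene7.png",cv2.resize(c["pixels"][90:250,190:370,::-1],None,fx=4,fy=3.75*4/3.75,interpolation=cv2.INTER_CUBIC)[:600])
c=viewer.read_camera("wrist");cv2.imwrite("pics/wrist7.png",c["pixels"][...,::-1])
E
```

```text
(no output)
```

View pics/scene7.png

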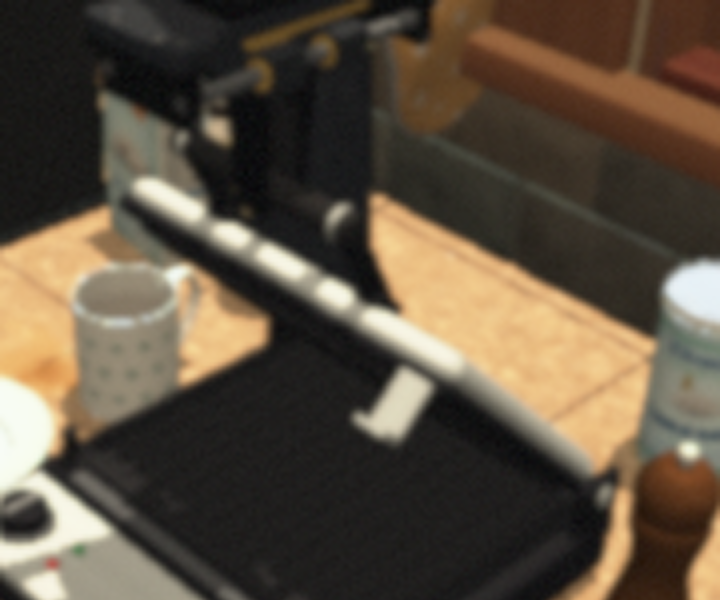

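View pics/wrist7.png

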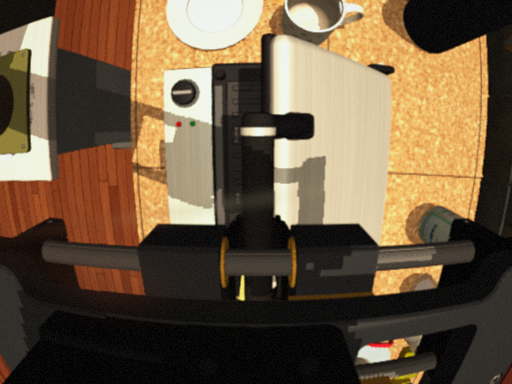

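```bash
python3 - <<'E'
from h import *
for n in("wrist4","wrist7"):
    im=cv2.imread(f"pics/{n}.png");g=cv2.cvtColor(im,cv2.COLOR_BGR2GRAY)
    print(n,"row prof",[int(v) for v in g[106:142,262]]);print([int(v) for v in g[106:142,258]])
    print("cols r150",[int(v) for v in g[155,236:284]])
    print("cols r131",[int(v) for v in g[131,236:284]])
a=cv2.imread("pics/wrist4.png")[95:215,215:335];b=cv2.imread("pics/wrist7.png")[95:215,215:335]
cv2.imwrite("pics/cmp.png",cv2.resize(np.hstack([a,b]),None,fx=3.3,fy=3.3))
E
```

```text
wrist4 row prof [242, 244, 243, 243, 243, 213, 104, 27, 31, 39, 43, 40, 40, 38, 37, 37, 43, 41, 44, 36, 34, 126, 238, 245, 244, 244, 243, 243, 243, 232, 151, 62, 39, 36, 43, 42]
[242, 243, 242, 244, 244, 210, 100, 32, 30, 34, 39, 42, 38, 42, 44, 39, 36, 35, 44, 35, 38, 127, 239, 246, 241, 231, 234, 241, 246, 241, 185, 87, 37, 39, 42, 42]
cols r150 [164, 165, 162, 155, 114, 54, 11, 13, 15, 23, 16, 19, 22, 27, 23, 22, 23, 27, 28, 29, 30, 32, 42, 37, 36, 37, 40, 37, 41, 41, 30, 37, 37, 37, 34, 31, 27, 21, 84, 190, 234, 243, 241, 242, 242, 242, 241, 242]
cols r131 [168, 166, 147, 131, 126, 142, 164, 181, 192, 198, 208, 212, 218, 223, 229, 231, 235, 238, 242, 243, 243, 242, 231, 235, 242, 243, 244, 241, 240, 235, 233, 229, 225, 217, 213, 207, 199, 175, 108, 43, 27, 24, 26, 29, 29, 26, 28, 33]
wrist7 row prof [12, 16, 20, 15, 15, 1, 10, 19, 35, 47, 41, 42, 40, 39, 39, 41, 37, 37, 38, 43, 65, 167, 240, 246, 243, 244, 242, 244, 244, 221, 112, 40, 41, 42, 43, 37]
[27, 32, 37, 35, 36, 32, 18, 26, 37, 41, 36, 39, 42, 43, 37, 41, 40, 38, 37, 40, 68, 171, 241, 247, 244, 245, 245, 245, 245, 228, 115, 30, 40, 41, 36, 38]
cols r150 [34, 34, 36, 33, 34, 28, 19, 13, 12, 15, 19, 16, 20, 23, 25, 23, 20, 24, 23, 20, 20, 21, 20, 18, 17, 22, 23, 25, 22, 23, 19, 15, 23, 22, 23, 29, 28, 67, 163, 218, 229, 233, 237, 240, 241, 242, 243, 244]
cols r131 [59, 50, 29, 38, 84, 128, 153, 175, 189, 197, 214, 220, 221, 225, 226, 230, 234, 236, 240, 242, 243, 245, 245, 245, 244, 244, 244, 242, 238, 235, 231, 231, 230, 226, 220, 209, 197, 178, 159, 109, 48, 17, 15, 17, 22, 20, 14, 13]
```

View pics/cmp.png

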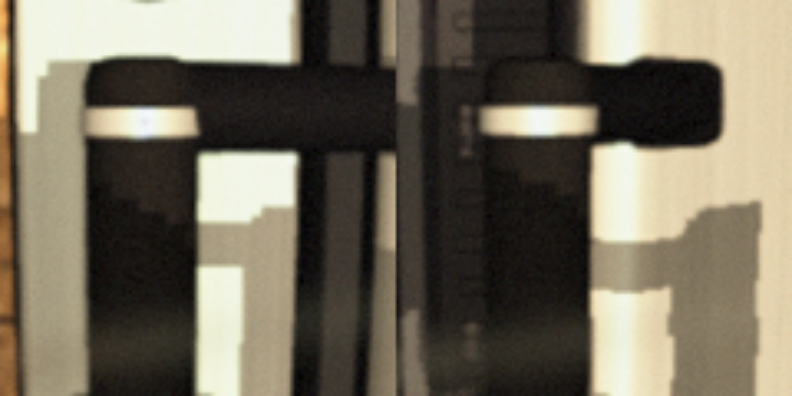

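```bash
python3 - <<'E'
from h import *
C=np.load("c0.npy",allow_pickle=True).item()["scene"]
S=dict(closed=(170+265/4,160+290/4),pop=(160+231/3,150+228/3),a25=(220+163/5.5,150+192/5.5),now=(190+340/4,90+215/4))
for yr in(-190,-187):
  res=[]
  for k,uv in S.items():
    o,d=ray(C,uv);p=o+d*(yr-o[1])/d[1];res.append(p[[0,2]]);print(yr,k,p.round(1))
  h=np.array([703,80.])
  for r in res: v=h-r;print("   R %.1f ang %.2f"%(np.hypot(*v),np.degrees(np.arctan2(-v[1],v[0]))-8.55))
S7=np.load("scene7.npy",allow_pickle=True).item()
print(plane(C,(190+185/4,90+138/4),306))
E
```

```text
-190 closed [ 437.5 -190.   127.5]
-190 pop [ 439.9 -190.   144.8]
-190 a25 [ 474.5 -190.   235.3]
-190 now [ 541.1 -190.   304.9]
   R 269.7 ang 1.59
   R 271.0 ang 5.28
   R 276.3 ang 25.66
   R 277.1 ang 45.69
-187 closed [ 439.9 -187.   123.8]
-187 pop [ 442.3 -187.   141.2]
-187 a25 [ 477.2 -187.   232.3]
-187 now [ 544.2 -187.   302.4]
   R 266.7 ang 0.90
   R 267.8 ang 4.66
   R 272.4 ang 25.45
   R 273.3 ang 45.91
[533.27034935 -78.82356828 306.        ]
```

```bash
sed -i 's/hx,hz=703.0,84/hx,hz=704.3,87.5/' arc.py; python3 arc.py
```

```text
t 13.275 tcp [ 544.9 -130.6  301. ] theta xz 45.34 by z 45.75 R 270.4 F [-6.7  0.5  4.8] w 17.108682470039017
0.5 [2.7 0.2] 0.0
1.4 [6.2 2.7] 0.1
2.5 [10.5  5.6] 0.2
3.7 [15.2  8.6] 0.3
4.9 [20.  11.6] 0.3
6.1 [24.8 14.5] 0.4
7.3 [29.7 17.2] 0.5
8.5 [34.7 19.9] 0.6
9.6 [39.3 22.3] 0.7
10.5 [43.1 24.1] 0.8
```

```bash
python3 -m crank '[[[1.9,0,1.2],0],[[5.4,0.1,3.7],0],[[9.7,0.2,6.6],0],[[14.4,0.3,9.6],0],[[19.2,0.3,12.4],0],[[24,0.4,15.2],0],[[28.9,0.5,17.9],0],[[33.9,0.6,20.5],0],[[38.5,0.7,22.8],0],[[42.3,0.8,24.6],0]]'; python3 arc.py
```

```text
time_s: 14.52
tool_pos: [587.7, -129.8, 327.9]
tcp_rot: [-2.199, -2.238, 0.015]
force: [-5.5, 0.1, 6.3]
gripper_width: 17.3
t 14.525 tcp [ 587.7 -129.8  327.9] theta xz 56.04 by z 57.28 R 271.7 F [-5.5  0.1  6.3] w 17.26106171265142
0.5 [ 3.3 -1.4] 0.1
1.4 [7.1 0.3] 0.1
2.5 [11.9  2.4] 0.2
3.7 [17.1  4.5] 0.3
4.9 [22.3  6.5] 0.4
6.0 [27.   8.2] 0.5
6.0 [27.   8.2] 0.5
6.0 [27.   8.2] 0.5
6.0 [27.   8.2] 0.5
6.0 [27.   8.2] 0.5
```

```bash
python3 -m crank '[[[2,0,0.5],0],[[5.5,0.1,2],0],[[9.5,0.2,3.5],0],[[13,0.2,5],0],[[15.5,0.3,6],0],[[17,0.3,6.5],0],[[17,0.3,6.5],0]]'; python3 arc.py
python3 - <<'E'
from cell import viewer
from h import *
c=viewer.read_camera("scene");np.save("scene8.npy",c,allow_pickle=True)
cv2.imwrite("pics/scene8.png",cv2.resize(c["pixels"][70:220,190:370,::-1],None,fx=4,fy=4,interpolation=cv2.INTER_CUBIC))
c=viewer.read_camera("wrist");cv2.imwrite("pics/wrist8.png",c["pixels"][...,::-1])
c=viewer.read_camera("top");cv2.imwrite("pics/top8.png",cv2.resize(c["pixels"][100:290,130:380,::-1],None,fx=3,fy=3))
np.save("top8.npy",c,allow_pickle=True)
E
```

```text
time_s: 15.4
tool_pos: [605.2, -129.5, 336.1]
tcp_rot: [-2.2, -2.24, 0.014]
force: [-4.3, 1.0, 4.6]
gripper_width: 17.3
t 15.4 tcp [ 605.2 -129.5  336.1] theta xz 60.12 by z 62.00 R 272.3 F [-4.3  1.   4.6] w 17.346149015611
0.5 [ 3.4 -2.2] 0.1
1.4 [ 7.4 -0.8] 0.1
1.9 [9.5 0. ] 0.2
1.9 [9.5 0. ] 0.2
1.9 [9.5 0. ] 0.2
1.9 [9.5 0. ] 0.2
1.9 [9.5 0. ] 0.2
1.9 [9.5 0. ] 0.2
1.9 [9.5 0. ] 0.2
1.9 [9.5 0. ] 0.2
```

View pics/scene8.png

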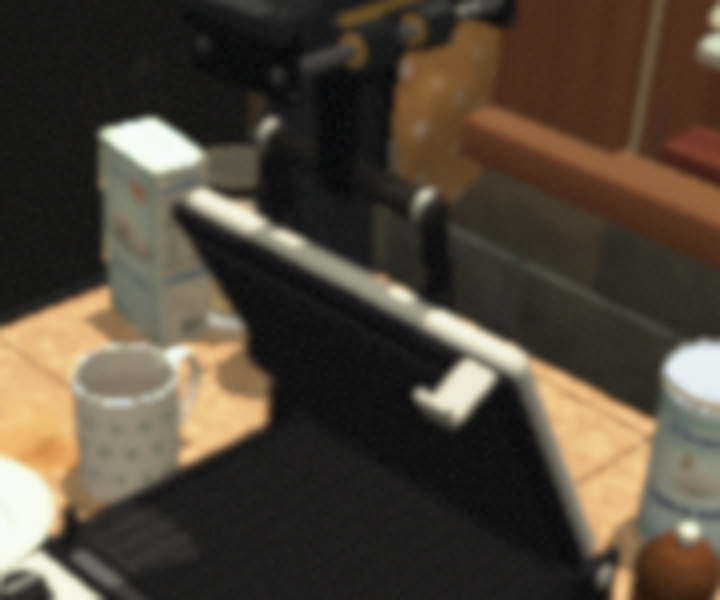

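View pics/top8.png

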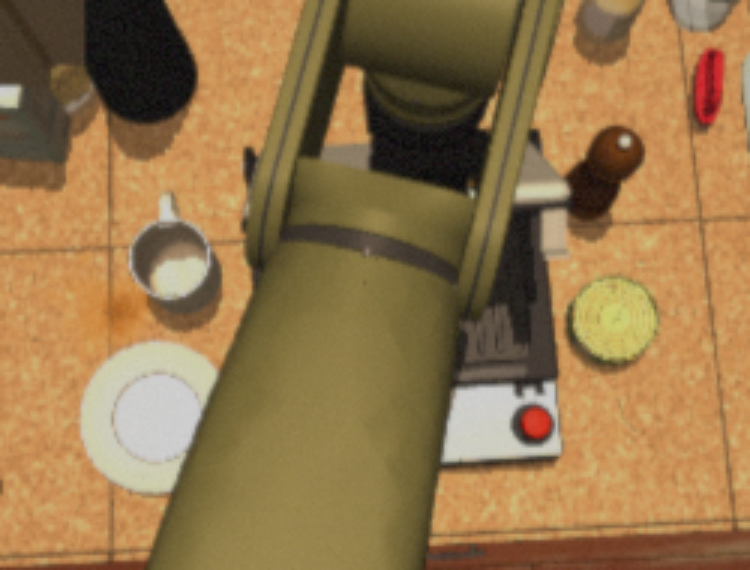

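View pics/wrist8.png

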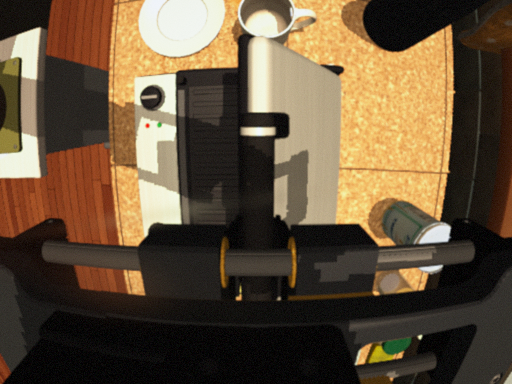

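The scene view shows the lid up with the bar caps at (268,128) and (424,200). Its right edge runs from (520,378) to (583,553). Tin, mill, mug and plate stand where they were. Next I'll measure the angle.

```bash
python3 - <<'E'
from lid import *
q=lambda x,y:(190+(x+.5)/4-.5,70+(y+.5)/4-.5)
for yr in(-190,-187):
    o,d=ray(C,q(424,200));p=o+d*(yr-o[1])/d[1]
    for hx,hz in((703,80),(704.5,80),(705,83)):
        v=np.array([hx-p[0],p[2]-hz]);print(yr,p.round(1),hx,hz,"R %.1f ang %.2f"%(np.hypot(*v),np.degrees(np.arctan2(v[1],v[0]))-8.55))
for pr in(((520,378),(583,553)),((530,365),(592,545))):
    a,b=[yp(q(*u)) for u in pr];e=b-a;print(a,b,np.degrees(np.arctan2(-e[2],e[0])))
T=np.load("top8.npy",allow_pickle=True).item()
tq=lambda x,y:(130+x/3,100+y/3)
print("tin",plane(T,tq(613,319),40),"lid corner tri",tri([ray(T,tq(568,193)),ray(C,q(522,360))]))
E
```

```text
-190 [ 596.8 -190.   339.5] 703 80 R 280.4 ang 59.20
-190 [ 596.8 -190.   339.5] 704.5 80 R 281.0 ang 58.92
-190 [ 596.8 -190.   339.5] 705 83 R 278.4 ang 58.59
-187 [ 600.3 -187.   337.3] 703 80 R 277.0 ang 59.69
-187 [ 600.3 -187.   337.3] 704.5 80 R 277.6 ang 59.40
-187 [ 600.3 -187.   337.3] 705 83 R 275.0 ang 59.07
[ 603.1 -259.1  264.4] [ 694.5 -257.5   96.8] 61.39433095103976
[ 610.2 -259.   269.2] [ 703.1 -257.3   98.4] 61.457743963501215
tin [ 539.84646232 -331.71319464   40.        ] lid corner tri (array([ 606.38311763, -253.97570762,  270.71097142]), [np.float64(2.084555440183667), np.float64(2.0845554401837463)])
```

```bash
python3 - <<'E'
from cell import monitor, viewer, env
for i in range(4): viewer.read_camera("scene")
s=monitor.observe();print(s["time_s"],s["tool_pos"],abs(s["dq"]).max(),s["force"],s["gripper_width"])
print(env.sign_off())
E
```

```text
15.75 [ 605.20346696 -129.44947321  336.13720719] 0.0016078498477553817 [-5.20091061  0.2724982   4.89292435] 17.137421167046707
the job is handed in; nothing more can be done
None
```

The lid is at about 60 degrees with the gripper still holding the bar handle, and the job was handed in at 15.8 s of the 56 s allowed.

- **Button:** I pressed it with the closed fingertips until it stopped moving, at about 8.5 mm of tip travel and 19 N. A picture after I lifted off showed it back up and the lid popped ajar.
- **Lid:** I gripped the bar at about 17 mm width and swung the lid up along its arc at roughly 9 degrees per second. At hand-in the arm was still and the grip was steady, with about 7 N on the tool.
- **Angle checks:** These disagree by about 2 degrees:

| Method | Angle (degrees) |
|---|---|
| Tool position, using its x | 59.8 to 60.1 |
| Tool height alone | about 62 |
| Camera view of the bar's end cap | 58.6 to 59.7 |
| Slope of the lid's edge | 61.4 |

- **Hinge position:** My first estimate was a few millimetres off. That pushed up to about 14 N sideways on the tool mid-swing, and I corrected the centre as I went. I did not read the lid joint itself.
- **Bystanders:** The final top picture shows the tin, mill, mug and plate standing. I measured only the tin, which came out within 2 mm of its starting point.

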